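# Weed out the tired and the stiff dosing syringe

## Task

The four spring-return dosing syringes in the white rest look alike, but one has a tired spring and one a spring that is too stiff. Give each the same moderate squeeze of thumb bar against finger bar, and see how far the plunger goes in; then lay the one that goes in farthest and the one that goes in least flat on the floor of the steel tray, without dropping them. The two that match stay lying in the rest, and nothing else on the bench is shifted.

Things in the scene. Friction and masses are not known exactly. Their poses are not given: they have to be found in the camera images.
- rest: White plastic rest, fixed, 150 x 310 mm. The four syringes lie in it parallel to its x, 80 mm apart along y, thumb bars to -x, axes 50 mm above the bench; they can slide some 14 mm to -x. Origin on the bench below the middle of the pick-up points. Slotted 6 mm uprights, 50 mm high, at x = -51 mm (slots 32 mm wide, for the housings) and +49 mm (24 mm, for the barrels); base plate between them 8 mm high
- tray: Shallow steel tray, fixed, 240 x 216 mm (x, y), rim 31 mm high, floor 3 mm thick; origin at the centre of its underside
- slot1 (a point): Pick-up point of the dosing syringe in this slot of the rest (found true to 4 mm along x), 50 mm up, on the axis of its round glass barrel (20 mm dia, x -28 to +62 mm); x points to the nozzle (end x = +84 mm), y across, z up. A steel finger bar crosses the axis at x = -34 to -28 mm, then comes a 28 mm square spring housing to -58, then the black thumb bar, x = -88 to -80 mm. Loose, 172 mm long, 0.12 kg
- slot2 (a point): Pick-up point of the next syringe (same shape and axes as at slot1). Finger bar 70 mm wide (y), 18 high, thumb bar 70 wide, 20 high, with round ends: both stand out 35 mm either side, so they can be squeezed together 25 mm beside the axis, clear of barrel and housing. 60 mm over both bars at rest, 42 mm with the plunger on its stop (18 mm travel); a spring inside pushes the thumb bar out again
- slot3 (a point): Pick-up point of the next syringe (same shape and axes as at slot1). Springs: under 8 N a sound plunger goes in about 5 mm, under 12 N 8 mm; the stiff one 2 and 3.5 mm; the tired one 11 and 17 mm. Above about 20 N the sound ones too go to the stop and look like the tired one. Squeezed, a syringe also slides a few mm to -x
- slot4 (a point): Pick-up point of the last syringe (same shape and axes as at slot1). Which slot holds the tired, the stiff and the sound syringes is not known beforehand; their looks and weights tell nothing. Lying flat, a syringe rests on its housing and the end of the barrel: its axis is then 14 mm above the floor under it at the housing, 10 mm at the nozzle end
- tip_rack_red: bystander: red tip rack on a blue base, 82 x 122 x 60 mm; origin at the centre of its underside
- lab_timer: bystander: clockwork bench timer, 56 x 66 x 70 mm; origin at the centre of its underside
- dish_cover: bystander: glass dish cover, 91 mm across, 24 mm high; origin at the centre of its underside
- pipette: bystander: piston pipette lying on the bench, 37 x 291 x 22 mm; origin at the centre of its underside
- marker: bystander: felt marker lying on the bench, 14 x 128 x 16 mm; origin at the centre of its underside

How it is judged:
By the outcome, as a careful person would: the job done as asked, in the order asked, and still so for the second after the job is handed in, with the robot touching nothing.
It also fails if it takes over 72 s, if anything falls off the work surface, if the arm or the gripper's body presses on something with over 40 N, if the wrist force passes 120 N, or if a joint passes its speed limit or range.

## Robot

A 6-joint arm with a two-finger parallel gripper is mounted at the origin on a cart in front of the work surface, level with it; the furniture and walls round the work are solid. World frame = base frame: x ahead of the robot, y to its left, z up, the work surface at z = 0. Lengths are in mm, angles in rad, forces in N, time in s.
With the tool pointing down it reaches from about 350 to 925 mm from the base axis. Payload 6.4 kg.
Tool frame: the origin (TCP) lies at the very end of the fingers, on their centre line; the grasp point (between the pads) lies 19 mm behind it (grip_depth is the distance from the TCP to the grasp point, in mm); z points along the fingers, y is the line along which they close (so a half turn about z gives the same grasp; the last joint's range is limited). The gripper opens to 94 mm and grips with 3 to 60 N. Pads are 16 mm wide; open, the fingers measure 119 mm over their backs; the gripper's body (75 mm by 177 mm) begins 78 mm behind the grasp point.
Start: joints at [-1.383, 0.245, 1.558, -0, 1.339, -0.174], TCP at [230.078, -607.929, 205.455] pointing down, gripper open.
Joint ranges: [-3.13, 3.13], [-1.02, 2.26], [0.13, 2.54], [-0.95, 4.09], [0.21, 2.88], [-2.74, 2.74]. Speed limits (rad/s): [2.57, 2.57, 3.14, 3.14, 3.14, 3.14].

## Interface

Orientations are given as a unit quaternion [x, y, z, w].
In Python, from cell import * gives the robot as it stands.
- The arm moves only by the shell command python3 -m pendant 'ROWS' [OPENING] [FORCE]. ROWS is JSON, a list of rows, each a list of 2 entries, a list of its own where there are three numbers: the shift along the tool's x, y, z in mm, then the turn about the tool's z in rad. A call has 1 to 8 rows; each row shifts and turns the commanded pose from where the row before left it, along the tool's axes as they then stand; what a row does not reach is not made up. A row lasts 1/8 s, in which the tool goes at most 62.5 mm and 10.7 degrees, less where a joint would pass 70% of its speed; a pose out of reach is approached as far as the arm can. A call with a gripper value outside its range is refused whole. OPENING is the closure, from -1 (fully open) to 1 (shut), so that 0 is half open, set as the call begins (- or left out, the last holds). The fingers move at their own pace and stop on an object; FORCE is the grip in N (left out, the last holds). Time passes only in rows, so rows that do not move let the fingers close. It gives the time, the measured TCP pose, the force, the opening and the grip force at its end, in the units of the state.
- get_state(): the state, without advancing time (a new reading comes with each control period).
- get_image(name): name is "scene" or "top"; returns the picture (400x640x3 uint8, red, green, blue); there is no depth.
- calibration(name): a dict with "fx", "fy", "cx", "cy" (pixels), "rvec" (rotation vector, rad) and "tvec" (3), from world to camera coordinates, as OpenCV has them. Camera axes: x right, y down, z forward; pixel columns grow to the right and rows downward; lengths in mm; the calibration is good to about 2 mm. A picture is of the moment at which its call begins. calibration takes no time and is no camera call.
- close_job(): hands the job in; it is judged then, once.
Trained networks look in the newest picture that a camera, given by its name, has taken for a name from the list of things; names that differ only in an ending like _2 or _b are one class to them, and where a whole thing is asked for, a point or a joint stands for the part that bears it (a point fixed in the world has none). Each returns a list of dicts, best first, with "confidence" (0 to 1); they miss things now and then, are a little off and sometimes report something else, mostly with a low value. They report only what shows in the picture. A call takes as long as a camera call.
- boxes_of(name, camera): "position" ([x, y, z] in mm, in world coordinates, good to about 4 mm: the middle of the surface that is visible of it).
- silhouettes(name, camera): "region" (400x640 bool, what is visible of it).
- pinpoint(name, camera): "position" ([x, y, z] in mm, in world coordinates, good to about 4 mm: a listed point, or the origin of a listed thing).
The state is a dict: "clock": time; "joints": joint angles; "joint_vel": joint speeds; "joint_efforts": joint torques, N m; "position": TCP position; "tcp_rot": TCP orientation; "contact_force": force on the tool from outside, world axes, zero at the start; "ft_torque": the same for the moment, N m; "grip_width": finger opening in mm; "gripper_force": force on a finger pad.
Only numpy, scipy, OpenCV 4.12 (cv2) and the standard library are available. Lean on these libraries where they do the work, as an engineer would, in place of code of your own. Each camera call takes 0.05 s, during which the arm holds its last target. There are 200 camera calls.

## Working session

There is one attempt and no reset: what is moved stays moved. The work goes in short steps, Python scripts to look and compute and a shell command to move; the robot and the scene stay as the last step left them, time stands still between calls to the robot, and variables do not carry over. Pictures are saved under pics/ and viewed, at most 10 in all, crops included, and the job is handed in when it is done.

```bash
mkdir -p pics; ls
cat > h.py <<'E'
from cell import *
import numpy as np, cv2
from scipy.spatial.transform import Rotation as R
def st():
    s=get_state(); r=R.from_quat(s["tcp_rot"])
    print(round(s["clock"],2),np.round(s["position"],1),"x",np.round(r.as_matrix()[:,0],3),"y",np.round(r.as_matrix()[:,1],3),"w",round(float(np.ravel(s["grip_width"])[0]),2),"gf",s["gripper_force"],"F",np.round(s["contact_force"],1),"q",np.round(s["joints"],2))
    return s
def save(cam,fn):
    im=get_image(cam); cv2.imwrite("pics/"+fn,cv2.cvtColor(im,cv2.COLOR_RGB2BGR)); return im
E
python3 - <<'E'
from h import *
st()
for c in ("scene","top"): save(c,c+"0.png")
for n in ("rest","tray","slot1","slot2","slot3","slot4","tip_rack_red","lab_timer","dish_cover","pipette","marker"):
    for c in ("top","scene"):
        print(n,c,[(np.round(d["position"]).tolist(),round(d["confidence"],2)) for d in pinpoint(n,c)[:4]])
E
```

```text
pics
0.0 [ 230.  -607.3  204.4] x [0.935 0.354 0.   ] y [ 0.354 -0.935 -0.002] w 93.9 gf 0.0 F [-0.5 -0.1  0. ] q [-1.38  0.25  1.56 -0.    1.34 -0.17]
rest top [([596.0, 208.0, 0.0], 0.93)]
rest scene [([589.0, 206.0, 2.0], 0.64)]
tray top [([551.0, -198.0, -3.0], 0.93)]
tray scene [([550.0, -195.0, -0.0], 0.83)]
slot1 top [([596.0, 253.0, 51.0], 0.77), ([595.0, 91.0, 48.0], 0.64), ([592.0, 166.0, 46.0], 0.62), ([592.0, 331.0, 49.0], 0.56)]
slot1 scene [([591.0, 248.0, 55.0], 0.73), ([595.0, 91.0, 43.0], 0.67), ([595.0, 171.0, 48.0], 0.64), ([590.0, 333.0, 50.0], 0.57)]
slot2 top [([596.0, 253.0, 51.0], 0.77), ([595.0, 91.0, 48.0], 0.64), ([592.0, 166.0, 46.0], 0.62), ([592.0, 331.0, 49.0], 0.56)]
slot2 scene [([591.0, 248.0, 55.0], 0.73), ([595.0, 91.0, 43.0], 0.67), ([595.0, 171.0, 48.0], 0.64), ([590.0, 333.0, 50.0], 0.57)]
slot3 top [([596.0, 253.0, 51.0], 0.77), ([595.0, 91.0, 48.0], 0.64), ([592.0, 166.0, 46.0], 0.62), ([592.0, 331.0, 49.0], 0.56)]
slot3 scene [([591.0, 248.0, 55.0], 0.73), ([595.0, 91.0, 43.0], 0.67), ([595.0, 171.0, 48.0], 0.64), ([590.0, 333.0, 50.0], 0.57)]
slot4 top [([596.0, 253.0, 51.0], 0.77), ([595.0, 91.0, 48.0], 0.64), ([592.0, 166.0, 46.0], 0.62), ([592.0, 331.0, 49.0], 0.56)]
slot4 scene [([591.0, 248.0, 55.0], 0.73), ([595.0, 91.0, 43.0], 0.67), ([595.0, 171.0, 48.0], 0.64), ([590.0, 333.0, 50.0], 0.57)]
tip_rack_red top [([480.0, 480.0, -2.0], 0.81)]
tip_rack_red scene [([477.0, 474.0, 2.0], 0.89), ([589.0, 207.0, 1.0], 0.36)]
lab_timer top [([569.0, -494.0, 1.0], 0.62)]
lab_timer scene [([567.0, -493.0, -2.0], 0.75)]
dish_cover top [([382.0, -526.0, -2.0], 0.72), ([339.0, -224.0, 3.0], 0.3)]
dish_cover scene [([381.0, -525.0, -3.0], 0.94)]
pipette top [([339.0, -220.0, -2.0], 0.85)]
pipette scene [([339.0, -225.0, -2.0], 0.59), ([592.0, 332.0, 46.0], 0.43)]
marker top [([345.0, 144.0, -0.0], 0.49)]
marker scene [([351.0, 143.0, -2.0], 0.56)]
```

View pics/top0.png

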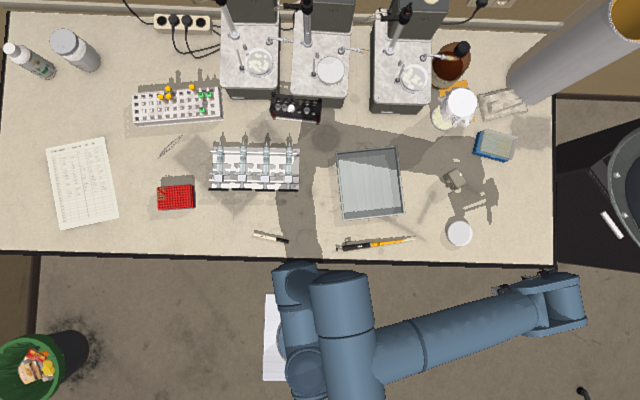

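View pics/scene0.png

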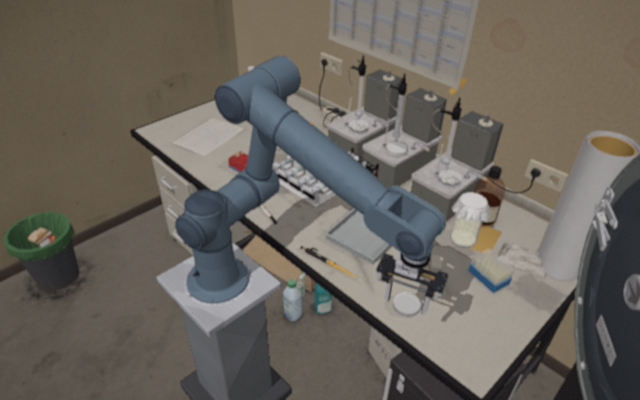

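The top view shows the rest around px (254,166), with its four syringes parallel to x and thumb bars toward the robot. The tray is at px (369,183), turned a few degrees. Next I turn the tool so that it closes along x, then measure the yaws.

```bash
python3 -m pendant '[[[0,0,0],-0.175],[[0,0,0],-0.175],[[0,0,0],-0.175],[[0,0,0],-0.175],[[0,0,0],-0.175],[[0,0,0],-0.175],[[0,0,0],-0.175]]' -1 10
python3 - <<'E'
from h import *
st()
def back(cam,px,z):
    c=calibration(cam); K=np.array([[c["fx"],0,c["cx"]],[0,c["fy"],c["cy"]],[0,0,1]]); M,_=cv2.Rodrigues(np.array(c["rvec"])); t=np.array(c["tvec"]).ravel()
    o=-M.T@t; d=(M.T@np.linalg.inv(K)@np.c_[px,np.ones(len(px))].T).T
    return o+d*((z-o[2])/d[:,2])[:,None]
get_image("top")
for n,z in(("tray",31),("rest",25)):
    m=silhouettes(n,"top")[0]["region"]; ys,xs=np.nonzero(m)
    P=back("top",np.c_[xs,ys].astype(float),z)[:,:2]
    print(n,cv2.minAreaRect(P.astype(np.float32)),P.min(0),P.max(0))
sl=[np.round(d["position"],1).tolist() for d in pinpoint("slot1","top")[:4]]
print(sorted(sl,key=lambda p:p[1]))
E
```

```text
clock: 2.08
position: [230.1, -607.9, 205.5]
tcp_rot: [0.699, 0.715, 0.0, 0.0]
contact_force: [0.4, -0.1, 0.5]
grip_width: 94.0
gripper_force: 0.0
2.08 [ 230.1 -607.9  205.5] x [-0.022  1.    -0.   ] y [1.    0.022 0.   ] w 94.02 gf 0.0 F [ 0.4 -0.1  0.5] q [-1.38  0.25  1.56  0.    1.34 -1.4 ]
tray ((548.4334716796875, -196.6260223388672), (246.17642211914062, 223.074951171875), 7.77091646194458) [ 413.53307394 -319.54646353] [678.54004585 -74.06367198]
rest ((588.031982421875, 210.52137756347656), (148.96311950683594, 312.95281982421875), 0.6449565291404724) [513.61104956  53.4083345 ] [663.91186591 367.58704897]
[[593.6, 90.4, 50.1], [594.0, 166.7, 49.9], [595.0, 248.4, 50.9], [593.2, 329.5, 50.7]]
```

```bash
python3 -m pendant '[[[51,24.5,0],0],[[51,24.5,0],0],[[51,24.5,0],0],[[51,24.5,0],0],[[51,24.5,0],0],[[51,24.5,0],0],[[51,24.5,0],0],[[51,24.5,0],0]]' && python3 -m pendant '[[[51,24.5,10],0],[[51,24.5,20],0],[[51,24.5,20],0],[[51,24.5,10],0],[[51,24.5,0],0],[[0,0,0],0]]'; python3 -c "
from h import *
st()"
```

```text
clock: 3.28
position: [420.1, -195.2, 205.8]
tcp_rot: [0.702, 0.712, 0.0, 0.001]
contact_force: [0.5, -0.4, 0.2]
grip_width: 94.1
gripper_force: 0.0
clock: 4.03
position: [538.6, 63.0, 145.4]
tcp_rot: [0.7, 0.714, 0.0, -0.0]
contact_force: [-0.8, -0.4, 0.1]
grip_width: 93.8
gripper_force: 0.0
4.03 [538.6  63.  145.4] x [-0.019  1.     0.   ] y [1.    0.019 0.   ] w 93.76 gf 0.0 F [-0.8 -0.4  0.1] q [-0.09  0.06  1.88  0.    1.2  -0.11]
```

```bash
python3 -m pendant '[[[2,-4,20],0],[[0,0,35],0],[[0,0,30],0],[[0,0,20],0],[[0,0,9],0],[[0,0,0],0]]' -1 10
python3 - <<'E'
from h import *
st()
for c,x0,y0 in (("scene",0,0),("top",0,0)):
    im=get_image(c)
    cr=im[130:215,240:350] if c=="scene" else im[120:215,195:310]
    cv2.imwrite("pics/a_%s.png"%c,cv2.resize(cv2.cvtColor(cr,cv2.COLOR_RGB2BGR),None,fx=6,fy=6,interpolation=cv2.INTER_CUBIC))
E
```

```text
clock: 4.78
position: [533.7, 61.5, 31.4]
tcp_rot: [0.702, 0.712, -0.0, -0.0]
contact_force: [-0.4, 1.2, -0.0]
grip_width: 93.8
gripper_force: 0.0
4.78 [533.7  61.5  31.4] x [-0.015  1.    -0.   ] y [ 1.     0.015 -0.001] w 93.85 gf 0.0 F [-0.4  1.2 -0. ] q [-0.1   0.22  1.95 -0.    0.98 -0.11]
```

View pics/a_top.png

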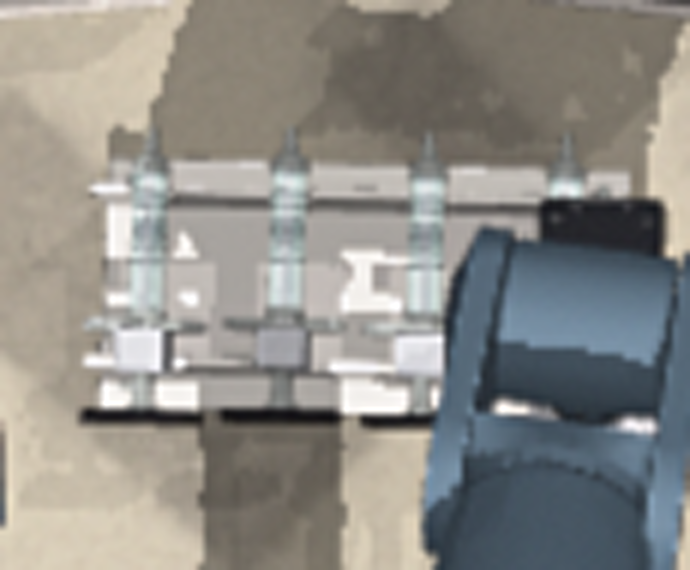

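The crop shows the four syringes with their thumb bars at the lower edge, and the gripper over the rightmost one (y≈90). I'll squeeze with 10 N.

```bash
python3 -m pendant '[[[3,0,0],0],[[0,0,0],0],[[0,0,0],0],[[0,0,0],0],[[0,0,0],0],[[0,0,0],0]]' 1 10; python3 -m pendant '[[[0,0,0],0],[[0,0,0],0]]'; python3 -c "
from h import *
st()
im=get_image('scene')
cv2.imwrite('pics/b.png',cv2.resize(cv2.cvtColor(im[130:215,240:370],cv2.COLOR_RGB2BGR),None,fx=6,fy=6,interpolation=cv2.INTER_CUBIC))"
```

```text
clock: 5.62
position: [534.3, 65.0, 31.8]
tcp_rot: [0.701, 0.713, 0.0, 0.0]
contact_force: [0.7, 0.7, 1.1]
grip_width: 57.9
gripper_force: 10.0
clock: 5.88
position: [534.3, 65.0, 31.7]
tcp_rot: [0.701, 0.713, 0.0, 0.0]
contact_force: [1.4, 0.9, 2.4]
grip_width: 57.7
gripper_force: 10.0
5.88 [534.3  65.   31.7] x [-0.016  1.    -0.   ] y [1.    0.016 0.001] w 57.74 gf 9.950192123651505 F [1.4 0.9 2.4] q [-0.09  0.22  1.94  0.    0.98 -0.11]
```

View pics/b.png

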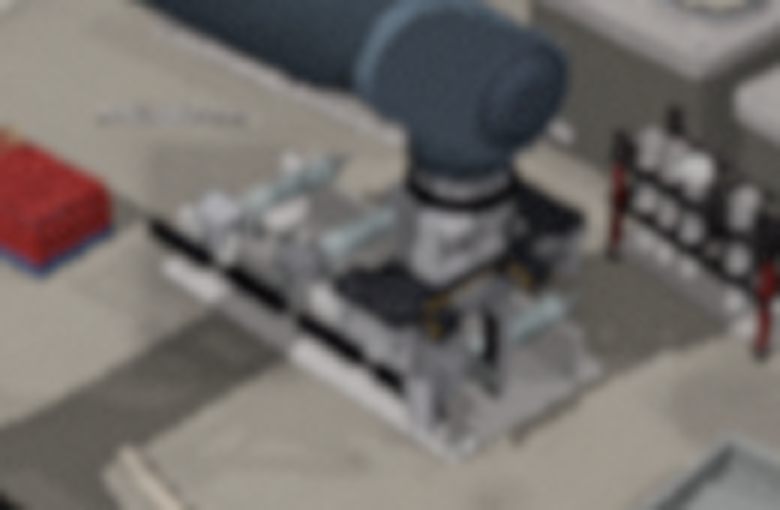

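The gripper straddles the bars of the rightmost syringe, with both fingers beside the housing. Its travel is about 2.3 mm, which looks like the stiff one. On to the next.

```bash
python3 -m pendant '[[[0,0,0],0],[[0,0,0],0],[[0,0,0],0],[[0,0,-20],0],[[0,0,-25],0],[[40,0,0],0],[[40,0,0],0],[[0,0,0],0]]' -1; python3 -m pendant '[[[0,0,25],0],[[0,0,20],0],[[0,0,0],0]]'; python3 -m pendant '[[[0,0,0],0],[[0,0,0],0],[[0,0,0],0],[[0,0,0],0],[[0,0,0],0],[[0,0,0],0],[[0,0,0],0],[[0,0,0],0]]' 1 10
```

```text
clock: 6.92
position: [532.1, 146.7, 76.3]
tcp_rot: [0.7, 0.714, -0.0, -0.0]
contact_force: [0.4, 0.0, 1.1]
grip_width: 94.2
gripper_force: 0.0
clock: 7.3
position: [531.0, 144.0, 29.7]
tcp_rot: [0.702, 0.712, -0.002, -0.001]
contact_force: [0.2, 0.5, -1.1]
grip_width: 93.9
gripper_force: 0.0
clock: 8.3
position: [533.4, 145.2, 32.1]
tcp_rot: [0.701, 0.713, 0.001, 0.001]
contact_force: [1.6, 2.2, 4.5]
grip_width: 48.3
gripper_force: 9.9
```

```bash
python3 -m pendant '[[[0,0,0],0],[[0,0,0],0],[[0,0,0],0],[[0,0,-20],0],[[0,0,-25],0],[[40,0,0],0],[[40,0,0],0],[[0,0,0],0]]' -1; python3 -m pendant '[[[0,0,25],0],[[0,0,20],0],[[0,0,0],0]]'; python3 -m pendant '[[[0,0,0],0],[[0,0,0],0],[[0,0,0],0],[[0,0,0],0],[[0,0,0],0],[[0,0,0],0],[[0,0,0],0],[[0,0,0],0]]' 1 10;  python3 -m pendant '[[[0,0,0],0],[[0,0,0],0],[[0,0,0],0],[[0,0,-20],0],[[0,0,-25],0],[[40,0,0],0],[[40,0,0],0],[[0,0,0],0]]' -1; python3 -m pendant '[[[0,0,25],0],[[0,0,20],0],[[0,0,0],0]]'; python3 -m pendant '[[[0,0,0],0],[[0,0,0],0],[[0,0,0],0],[[0,0,0],0],[[0,0,0],0],[[0,0,0],0],[[0,0,0],0],[[0,0,0],0]]' 1 10
```

```text
clock: 9.3
position: [530.7, 226.7, 76.1]
tcp_rot: [0.7, 0.714, -0.0, -0.0]
contact_force: [-0.5, -0.7, 0.1]
grip_width: 94.3
gripper_force: 0.0
clock: 9.68
position: [529.5, 223.9, 29.1]
tcp_rot: [0.702, 0.712, -0.002, -0.001]
contact_force: [0.5, -0.1, -0.2]
grip_width: 94.3
gripper_force: 0.0
clock: 10.68
position: [532.1, 225.2, 32.2]
tcp_rot: [0.701, 0.713, 0.001, 0.001]
contact_force: [2.1, 1.2, 5.1]
grip_width: 54.6
gripper_force: 9.9
clock: 11.68
position: [530.3, 307.1, 78.0]
tcp_rot: [0.7, 0.714, 0.001, 0.0]
contact_force: [-0.3, -0.9, 0.5]
grip_width: 94.2
gripper_force: 0.0
clock: 12.05
position: [528.5, 303.8, 29.6]
tcp_rot: [0.702, 0.712, -0.002, -0.001]
contact_force: [0.1, 0.4, 0.7]
grip_width: 93.9
gripper_force: 0.0
clock: 13.05
position: [530.7, 305.2, 32.1]
tcp_rot: [0.701, 0.713, 0.001, 0.0]
contact_force: [1.4, -0.2, 3.7]
grip_width: 54.3
gripper_force: 9.9
```

Travels from y=90 up to y=330 are 2.3, 11.7, 5.4 and 5.7 mm. So y≈90 is stiff, y≈170 is tired, and the other two match. I'll pick up the tired one first.

```bash
python3 -m pendant '[[[0,0,0],0],[[0,0,0],0],[[0,0,0],0],[[0,0,-25],0],[[0,0,-30],0],[[0,0,-23],0.1745],[[0,0,0],0.1745],[[0,0,0],0.1745]]' -1; python3 -m pendant '[[[0,0,0],0.1745],[[0,0,0],0.1745],[[0,0,0],0.1745],[[0,0,0],0.1745],[[0,0,0],0.1745],[[0,0,0],0.1745],[[27,48,0],0],[[27,48,0],0]]' 0;  python3 -m pendant '[[[0,39,0],0],[[0,0,0],0]]'; python3 -c "
from h import *
st()
print([np.round(d['position'],1).tolist() for d in pinpoint('slot1','scene')[:4]])
print([np.round(d['position'],1).tolist() for d in pinpoint('slot1','top')[:4]])"
```

```text
clock: 14.05
position: [529.9, 305.0, 109.5]
tcp_rot: [0.863, 0.504, -0.0, -0.0]
contact_force: [-0.1, -0.3, 1.1]
grip_width: 93.7
gripper_force: 0.0
clock: 15.05
position: [585.6, 209.2, 109.1]
tcp_rot: [1.0, 0.009, -0.0, 0.0]
contact_force: [0.7, 1.1, 0.0]
grip_width: 47.2
gripper_force: 0.0
clock: 15.3
position: [586.2, 168.7, 108.9]
tcp_rot: [1.0, 0.006, -0.001, 0.0]
contact_force: [0.6, 0.0, -0.5]
grip_width: 46.9
gripper_force: 0.0
15.3 [586.2 168.7 108.9] x [ 1.     0.013 -0.001] y [ 0.013 -1.     0.   ] w 46.92 gf 0.0 F [ 0.6  0.  -0.5] q [ 0.09  0.26  1.73 -0.    1.16  1.65]
[[589.8, 93.1, 43.6], [594.9, 169.1, 50.8], [591.5, 331.3, 47.9], [592.5, 250.1, 50.8]]
[[595.4, 91.4, 45.9], [593.9, 167.9, 50.2], [592.5, 328.9, 51.7], [595.7, 250.0, 51.1]]
```

```bash
python3 -m pendant '[[[0,0,25],0],[[0,0,25],0],[[0,0,13],0],[[0,0,5],0],[[0,0,0],0],[[0,0,0],0]]'; python3 -c "
from h import *
get_image('scene')
print([np.round(d['position'],1).tolist() for d in pinpoint('slot1','scene')[:4]])
get_image('top')
print([np.round(d['position'],1).tolist() for d in pinpoint('slot1','top')[:4]])"; python3 -m pendant '[[[0,0,0],0],[[0,0,0],0],[[0,0,0],0],[[0,0,0],0],[[0,0,0],0]]' 1 30
```

```text
clock: 16.15
position: [587.0, 171.1, 42.5]
tcp_rot: [1.0, 0.008, 0.001, -0.0]
contact_force: [0.0, 0.5, -0.4]
grip_width: 46.6
gripper_force: 0.0
[[590.1, 249.5, 55.2], [597.1, 168.6, 50.9], [588.6, 331.0, 47.9], [590.7, 90.4, 45.3]]
[[594.8, 251.7, 53.3], [595.8, 94.0, 46.4], [595.9, 169.2, 47.2]]
clock: 16.98
position: [586.2, 170.9, 41.4]
tcp_rot: [1.0, 0.008, -0.0, -0.0]
contact_force: [-0.7, -0.9, 0.1]
grip_width: 19.1
gripper_force: 30.0
```

```bash
python3 -m pendant '[[[0,0,-5],0],[[0,0,-15],0],[[0,0,-25],0],[[0,0,-30],0],[[0,0,-20],0],[[0,0,0],0]]'; python3 -c "
from h import *
st()
a=get_image('scene');b=get_image('top')
f=lambda c:cv2.resize(cv2.cvtColor(c,cv2.COLOR_RGB2BGR),(780,290),interpolation=cv2.INTER_CUBIC)
cv2.imwrite('pics/c.png',np.vstack([f(a[130:200,230:400]),f(b[120:200,190:400])]))"
```

```text
clock: 17.73
position: [587.6, 171.1, 138.9]
tcp_rot: [1.0, 0.008, 0.002, -0.0]
contact_force: [-0.3, -0.1, -2.0]
grip_width: 19.2
gripper_force: 30.0
17.73 [587.6 171.1 138.9] x [1.    0.016 0.004] y [ 0.016 -1.    -0.   ] w 19.24 gf 29.990650713443756 F [-0.3 -0.1 -2. ] q [ 0.1   0.22  1.71 -0.    1.2   1.65]
```

View pics/c.png

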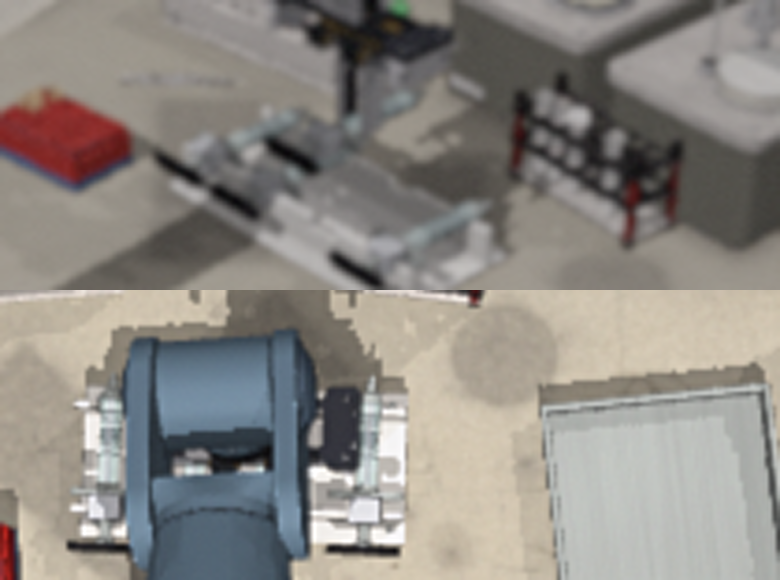

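The tired syringe hangs level in the gripper, and the other three are undisturbed. Carrying it to the far half of the tray.

```bash
python3 -m pendant '[[[-4,25,0],0],[[-5,45,0],0],[[-5,60,0],0],[[-5,60,0],0],[[-5,60,0],0],[[-5,60,0],0],[[-5,60,0],0],[[-4,45,0],0]]';  python3 -m pendant '[[[0,0,0],-0.06],[[0,0,20],-0.06],[[0,0,30],0],[[0,0,30],0],[[0,0,10],0],[[0,0,0],0],[[0,0,0],0]]'; python3 -c "
from h import *
st()"
```

```text
clock: 18.82
position: [553.6, -246.6, 134.7]
tcp_rot: [1.0, 0.007, -0.001, -0.001]
contact_force: [0.4, -0.2, -0.3]
grip_width: 19.3
gripper_force: 30.0
clock: 19.7
position: [555.7, -245.2, 47.6]
tcp_rot: [0.998, 0.068, 0.001, 0.001]
contact_force: [0.2, 0.4, -1.4]
grip_width: 19.3
gripper_force: 30.0
19.7 [ 555.7 -245.2   47.6] x [0.991 0.136 0.001] y [ 0.136 -0.991  0.001] w 19.3 gf 29.98867392539978 F [ 0.2  0.4 -1.4] q [-0.6   0.33  1.76  0.    1.04  0.83]
```

```bash
python3 -m pendant '[[[0,0,15],0],[[0,0,13],0],[[0,0,8],0],[[0,0,2],0],[[0,0,0],0],[[0,0,0],0]]';  python3 -m pendant '[[[0,0,1],0],[[0,0,0],0],[[0,0,0],0]]'; python3 -c "
from h import *
st()"
```

```text
clock: 20.45
position: [555.3, -244.9, 8.7]
tcp_rot: [0.998, 0.068, 0.0, 0.0]
contact_force: [-0.9, -0.2, -0.9]
grip_width: 19.3
gripper_force: 30.0
clock: 20.82
position: [555.5, -244.9, 8.0]
tcp_rot: [0.998, 0.068, 0.001, 0.0]
contact_force: [1.9, 0.8, 2.4]
grip_width: 19.4
gripper_force: 30.0
20.82 [ 555.5 -244.9    8. ] x [0.991 0.136 0.001] y [ 0.136 -0.991  0.001] w 19.35 gf 29.99182105064392 F [1.9 0.8 2.4] q [-0.6   0.4   1.77  0.    0.98  0.83]
```

```bash
python3 -m pendant '[[[0,0,1],0],[[0,0,0],0],[[0,0,0],0]]' && python3 -m pendant '[[[0,0,0],0],[[0,0,0],0],[[0,0,0],0],[[0,0,0],0]]' 0 && python3 -m pendant '[[[0,0,-10],0],[[0,0,-30],0],[[0,0,-40],0],[[0,0,-30],0],[[0,0,0],0]]'; python3 -c "
from h import *
st()"
```

```text
clock: 21.2
position: [555.8, -244.9, 7.3]
tcp_rot: [0.998, 0.068, 0.001, 0.0]
contact_force: [1.3, 1.7, 5.5]
grip_width: 19.4
gripper_force: 30.0
clock: 21.7
position: [554.7, -244.6, 6.2]
tcp_rot: [0.998, 0.068, -0.0, -0.0]
contact_force: [0.5, 0.3, 0.4]
grip_width: 46.8
gripper_force: 0.0
clock: 22.32
position: [556.9, -245.9, 120.0]
tcp_rot: [0.998, 0.068, 0.003, 0.002]
contact_force: [0.7, 0.9, 0.2]
grip_width: 47.3
gripper_force: 0.0
22.32 [ 556.9 -245.9  120. ] x [0.991 0.136 0.005] y [ 0.136 -0.991  0.005] w 47.27 gf 0.0 F [0.7 0.9 0.2] q [-0.6   0.24  1.73 -0.    1.17  0.83]
```

```bash
python3 -m pendant '[[[0,0,0],0.12],[[7,-56,0],0],[[7,-56,0],0],[[7,-56,0],0],[[7,-56,0],0],[[6,-56,0],0],[[6,-55,0],0],[[0,0,0],0]]'; python3 -m pendant '[[[0,0,0],0]]'; python3 -c "
from h import *
st()
a=get_image('scene');b=get_image('top')
print([np.round(d['position'],1).tolist() for d in pinpoint('slot1','top')[:4]])
f=lambda c:cv2.resize(cv2.cvtColor(c,cv2.COLOR_RGB2BGR),(780,290),interpolation=cv2.INTER_CUBIC)
cv2.imwrite('pics/d.png',np.vstack([f(a[160:260,260:430]),f(b[140:230,190:410])]))"
```

```text
clock: 23.32
position: [588.2, 94.1, 114.6]
tcp_rot: [1.0, 0.011, -0.001, -0.0]
contact_force: [-0.1, -0.1, 0.4]
grip_width: 46.9
gripper_force: 0.0
clock: 23.45
position: [588.7, 90.6, 115.2]
tcp_rot: [1.0, 0.008, -0.001, 0.0]
contact_force: [-0.2, 0.2, -0.2]
grip_width: 47.0
gripper_force: 0.0
23.45 [588.7  90.6 115.2] x [ 1.     0.017 -0.002] y [ 0.017 -1.     0.   ] w 47.04 gf 0.0 F [-0.2  0.2 -0.2] q [-0.04  0.22  1.76 -0.    1.16  1.52]
[[592.7, 327.5, 52.5], [593.5, 167.8, 47.4], [593.9, 252.7, 51.6]]
```

View pics/d.png

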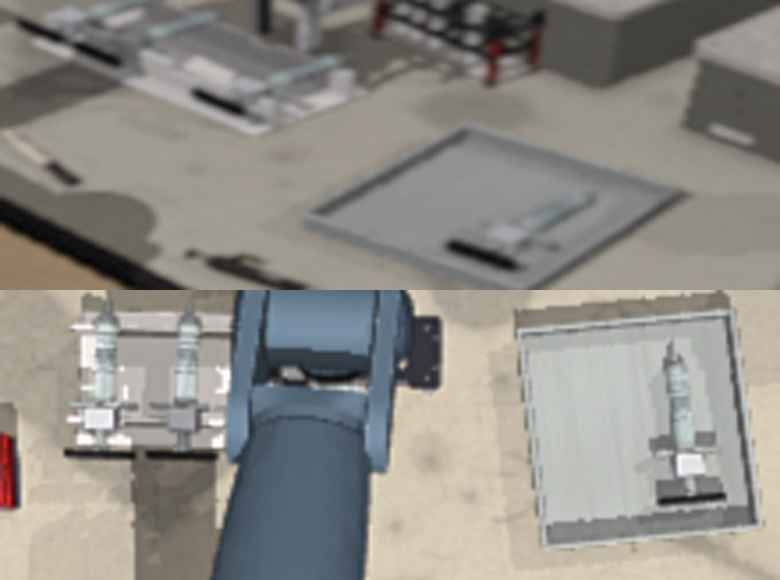

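The tired syringe lies flat in the right half of the tray, clear of the walls. Picking up the stiff one now.

```bash
python3 -m pendant '[[[0,0,25],0],[[0,0,25],0],[[0,0,15],0],[[0,0,9],0],[[0,0,0],0],[[0,0,0],0]]'; python3 -m pendant '[[[0,0,0],0],[[0,0,0],0],[[0,0,0],0],[[0,0,0],0],[[0,0,0],0]]' 1 30;  python3 -m pendant '[[[0,0,-5],0],[[0,0,-15],0],[[0,0,-25],0],[[0,0,-30],0],[[0,0,-20],0],[[0,0,0],0],[[0,0,0],0]]'
```

```text
clock: 24.35
position: [590.3, 90.9, 43.4]
tcp_rot: [1.0, 0.008, 0.001, 0.0]
contact_force: [-0.5, -0.2, -0.1]
grip_width: 46.9
gripper_force: 0.0
clock: 24.98
position: [589.7, 90.9, 42.7]
tcp_rot: [1.0, 0.008, 0.0, 0.0]
contact_force: [0.2, 0.0, 1.1]
grip_width: 19.3
gripper_force: 30.0
clock: 25.85
position: [588.7, 90.9, 136.4]
tcp_rot: [1.0, 0.008, -0.001, -0.0]
contact_force: [0.5, 0.6, -1.8]
grip_width: 19.2
gripper_force: 30.0
```

```bash
python3 -m pendant '[[[-5,25,0],0],[[-10,45,0],0],[[-12,55,0],0],[[-12,55,0],0],[[-8,40,0],0],[[-3,19,0],0],[[0,0,0],-0.06],[[0,0,0],-0.06]]';  python3 -m pendant '[[[0,0,20],0],[[0,0,30],0],[[0,0,30],0],[[0,0,10],0],[[0,0,0],0],[[0,0,0],0]]'
```

```text
clock: 26.85
position: [543.0, -148.2, 136.4]
tcp_rot: [0.998, 0.069, -0.001, -0.001]
contact_force: [-0.0, -0.4, -1.8]
grip_width: 19.1
gripper_force: 30.0
clock: 27.6
position: [544.3, -149.1, 48.5]
tcp_rot: [0.998, 0.068, 0.001, 0.0]
contact_force: [-0.5, -0.3, -0.6]
grip_width: 19.2
gripper_force: 30.0
```

```bash
python3 -m pendant '[[[0,0,15],0],[[0,0,12],0],[[0,0,7],0],[[0,0,2],0],[[0,0,0],0],[[0,0,0],0]]';  python3 -m pendant '[[[0,0,1],0],[[0,0,0],0],[[0,0,0],0]]';  python3 -m pendant '[[[0,0,1],0],[[0,0,0],0],[[0,0,0],0]]'
```

```text
clock: 28.35
position: [543.7, -149.0, 11.9]
tcp_rot: [0.998, 0.068, 0.0, 0.0]
contact_force: [-0.0, 0.3, -0.5]
grip_width: 19.2
gripper_force: 30.0
clock: 28.72
position: [543.5, -148.9, 10.5]
tcp_rot: [0.998, 0.068, 0.0, 0.0]
contact_force: [0.2, -0.4, -1.5]
grip_width: 19.3
gripper_force: 30.0
clock: 29.1
position: [543.6, -148.9, 9.6]
tcp_rot: [0.998, 0.068, 0.0, 0.0]
contact_force: [-0.0, 1.4, -0.2]
grip_width: 19.3
gripper_force: 30.0
```

```bash
python3 -m pendant '[[[0,0,1],0],[[0,0,0],0],[[0,0,0],0]]' && python3 -m pendant '[[[0,0,1],0],[[0,0,0],0],[[0,0,0],0]]'
```

```text
clock: 29.48
position: [543.8, -148.9, 8.9]
tcp_rot: [0.998, 0.068, 0.0, 0.0]
contact_force: [-0.1, 2.4, 3.9]
grip_width: 19.0
gripper_force: 30.0
clock: 29.85
position: [544.1, -149.0, 8.3]
tcp_rot: [0.998, 0.068, 0.001, 0.0]
contact_force: [1.0, 2.6, 6.8]
grip_width: 19.3
gripper_force: 30.0
```

Contact is made, so I release, lift and move aside for a clear view.

```bash
python3 -m pendant '[[[0,0,0],0],[[0,0,0],0],[[0,0,0],0],[[0,0,0],0]]' 0 && python3 -m pendant '[[[0,0,-10],0],[[0,0,-30],0],[[0,0,-50],0],[[0,0,-60],0],[[0,0,-50],0],[[0,50,0],0],[[0,60,0],0],[[0,60,0],0]]' && python3 -m pendant '[[[-20,55,0],0],[[-20,55,0],0],[[-20,55,0],0],[[0,0,0],0]]'; python3 -c "
from h import *
st()
a=get_image('scene');b=get_image('top')
for n in ('tip_rack_red','lab_timer','dish_cover','pipette','marker'): print(n,[np.round(d['position']).tolist() for d in pinpoint(n,'top')[:1]])
f=lambda c:cv2.resize(cv2.cvtColor(c,cv2.COLOR_RGB2BGR),(780,290),interpolation=cv2.INTER_CUBIC)
cv2.imwrite('pics/e.png',np.vstack([f(a[160:260,260:430]),f(b[140:230,190:410])]))"
```

```text
clock: 30.35
position: [543.2, -148.8, 7.2]
tcp_rot: [0.998, 0.068, -0.0, -0.0]
contact_force: [-0.5, -0.2, 0.4]
grip_width: 46.8
gripper_force: 0.0
clock: 31.35
position: [566.8, -318.9, 208.7]
tcp_rot: [0.998, 0.068, 0.001, 0.001]
contact_force: [1.2, -0.0, -0.6]
grip_width: 47.0
gripper_force: 0.0
clock: 31.85
position: [527.6, -492.6, 207.6]
tcp_rot: [0.998, 0.066, -0.0, 0.0]
contact_force: [-0.1, 0.8, 0.2]
grip_width: 46.9
gripper_force: 0.0
31.85 [ 527.6 -492.6  207.6] x [ 0.991  0.131 -0.   ] y [ 0.131 -0.991  0.001] w 46.91 gf 0.0 F [-0.1  0.8  0.2] q [-0.91  0.41  1.35 -0.    1.38  0.53]
tip_rack_red [[479.0, 481.0, 2.0]]
lab_timer [[568.0, -493.0, -1.0]]
dish_cover []
pipette [[343.0, -222.0, -3.0]]
marker [[347.0, 144.0, -3.0]]
```

View pics/e.png

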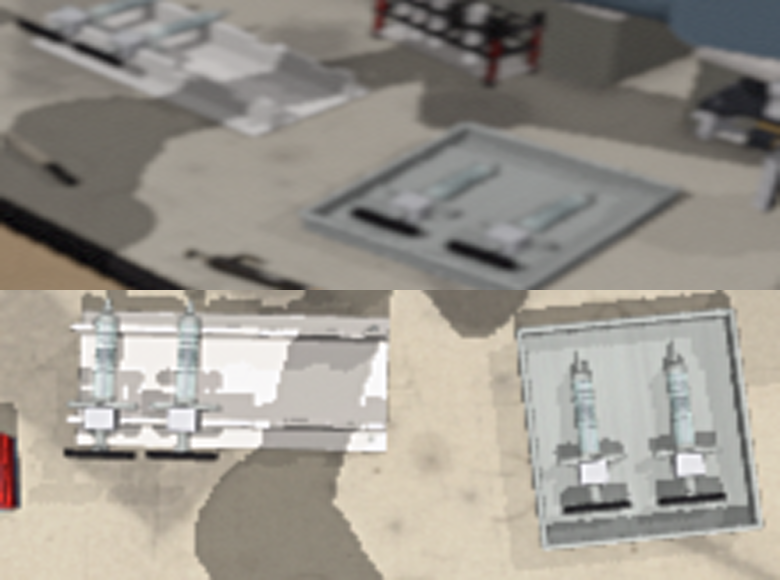

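Both picked syringes lie flat in the tray, the two matching ones lie in the rest, and the bystanders I could check have not moved.

```bash
python3 -c "
from cell import *
print(close_job())"
```

```text
the job is handed in; nothing more can be done
None
```

The job is handed in at about 32 s: under the same 10 N squeeze the tired syringe (11.7 mm, y≈170) and the stiff one (2.3 mm, y≈90) now lie flat in the tray, the matching pair (5.4 and 5.7 mm) stay in the rest, and every bystander is where it was except the dish cover, which the last check did not detect.

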